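# Pack the sharpening stone under the toolbox tray

## Task

Pack the small green toolbox: lay the two-tone sharpening stone flat on the bottom of the box, then lift the red tray by its black bar and set it in the mouth of the box above the stone, so that its rim rests level on the box all round. Set both down rather than dropping them, and let go of them.

Things in the scene. Friction and masses are not known exactly. Their poses are not given: they have to be found in the camera images.
- toolbox: Open green steel toolbox, no lid, fixed to the bench. Outside 230 (own x) x 150 (own y) x 68 mm high; walls 5 mm, inside 220 x 140 mm; floor 4 mm thick. Origin: centre of its underside, on the bench; z up, x along its long side. The tray hangs in its mouth, rim on the wall tops, underside then 40 mm above this origin, with about 12 mm of play each way.
- stone: Sharpening stone: flat block 150 (own x) x 50 (own y) x 25 mm (own z), about 0.4 kg, lower half brick-red, upper half dark grey, lying flat on the bench. Origin: centre of the block. A pale wooden offcut and a brown cork block of similar size lie near it and are not wanted.
- tray: Red tray on the bench, about 0.3 kg, either way round fits. Origin: centre of its underside; z up, x along its long side. Sloping sides: 168 x 88 mm (x, y) at the bottom, 196 x 116 at the rim; rim 240 x 160, 5 thick, its lower face 28 mm up. Black bar along x over the middle: 100 long, 14 thick, 70 to 86 mm up, on 12 mm posts at x = -44 and +44 mm.
Not all that is in view belongs to the job. Leave any pink or turquoise look-alike of the stone alone.

How it is judged:
By the outcome, as a careful person would: the job done as asked, in the order asked, and still so for the second after the job is handed in, with the robot touching nothing.
It also fails if it takes over 64 s, if anything falls off the work surface, if the arm or the gripper's body presses on something with over 40 N, if the wrist force passes 120 N, or if a joint passes its speed limit or range.

## Robot

A 6-joint arm with a two-finger parallel gripper is mounted at the origin on the work surface. World frame = base frame: x ahead of the robot, y to its left, z up, the work surface at z = 0. Lengths are in m, angles in rad, forces in N, time in s.
With the tool pointing down it reaches from about 0.425 to 0.95 m from the base axis. Payload 3.5 kg.
Tool frame: the origin (TCP) lies on the centre line of the jaws, within the pads' length; the fingertips stand 14 mm ahead of it and the grasp point (between the pads) lies 5 mm behind it (tips_ahead is the distance from the TCP to the fingertips, in m); y points along the fingers, z is the direction in which the jaws open and shut, and the axes are right-handed (so a half turn about y gives the same grasp; the last joint's range is limited). The gripper opens to 85 mm and grips with 20 to 120 N. Pads are 22 mm wide; open, the fingers measure 114 mm over their backs; the gripper's body (76 mm by 85 mm) begins 54 mm behind the grasp point. The pads swing forward as they close: fully open they stand 13 mm farther back than shut.
Start: joints at [-1.266, 0.286, 1.577, -0, 1.279, -0.15], TCP at [0.297, -0.606, 0.245] pointing down, gripper open.
Joint ranges: [-2.77, 2.77], [-0.9, 2.22], [0.21, 2.48], [-1.53, 4.67], [0.24, 2.81], [-2.84, 2.84]. Speed limits (rad/s): [2.79, 2.79, 3.14, 3.14, 3.14, 3.14].

## Interface

Orientations are given as a unit quaternion [x, y, z, w].
In Python, from plant import get_state, read_camera, sign_off, tips_ahead gives the robot as it stands.
- The arm moves only by the tool send_rows, never from a script. Its argument "plan" is a list of rows, each a list of 2 entries, a list of its own where there are three numbers: the shift along the tool's x, y, z in units of 12 cm (1.0 is 12 cm), then the turn, a rotation vector about the tool's x, y, z in units of 360 degrees (1.0 is 360 degrees). In form: [[[tx, ty, tz], [rx, ry, rz]], ...]. A call has 1 to 12 rows; each row shifts and turns the commanded pose from where the row before left it, along the tool's axes as they then stand; what a row does not reach is not made up. A row lasts 1/10 s, in which the tool goes at most 50 mm and 8.59 degrees, less where a joint would pass 70% of its speed; a pose out of reach is approached as far as the arm can. A call with a number of a shift or a turn outside -1 to 1 is refused whole. A call with a gripper value outside its range is refused whole. "gripper" is the closure, from 0 (fully open) to 1 (shut), set as the call begins (left out, the last holds). The fingers move at their own pace and stop on an object; "grip_force" is the grip in N (left out, the last holds). Time passes only in rows, so rows that do not move let the fingers close. It gives the time, the measured TCP pose, the force and the opening at its end, in the units of the state.
- get_state(): the state, without advancing time (a new reading comes with each control period).
- read_camera(name): name is "side" or "top" or "wrist"; returns a dict with "img" (384x512x3 uint8, blue, green, red), "fx", "fy", "cx", "cy" (pixels), "world_from_camera" (4x4, takes a point from camera to world coordinates); the wrist camera has in their place "mount" (4x4, takes a point from camera to tool coordinates, whose origin is the TCP and whose axes are the tool frame's). Camera axes: x right, y down, z forward; pixel columns grow to the right and rows downward; lengths in m; the calibration is good to about 2 mm. The wrist camera is an equidistant fisheye: a pixel r from the principal point sees the ray r / f radians off the axis. A picture is of the moment at which its call begins: read the wrist's pose just before it. There is no depth.
- sign_off(): hands the job in, once; it reports no verdict.
The state is a dict: "time": time; "qpos": joint angles; "dq": joint speeds; "joint_efforts": joint torques, N m; "eef_pos": TCP position; "tcp_rot": TCP orientation; "contact_force": force on the tool from outside, world axes, zero at the start; "wrist_torque": the same for the moment, N m; "opening": opening from 0.0 (shut) to 1.0 (fully open).
Only numpy, scipy, OpenCV 4.12 (cv2) and the standard library are available. Lean on these libraries where they do the work, as an engineer would, in place of code of your own. Each camera call takes 0.05 s, during which the arm holds its last target. There are 200 camera calls.

## Working session

There is one attempt and no reset: what is moved stays moved. The work goes in short steps, Python scripts to look and compute and a tool call to move; the robot and the scene stay as the last step left them, time stands still between calls to the robot, and variables do not carry over. Pictures are saved under pics/ and viewed, about 8 in all and at most 12, crops included, and the job is handed in when it is done.

Besides the shell and the picture viewer there is one more tool, called after "Call:" as a command line: name --argument value ..., lists and objects as JSON in quotes. send_rows: Moves the arm, as the interface text tells. Its arguments: {"type":"object","properties":{"plan":{"type":"array"},"gripper":{"type":"number"},"grip_force":{"type":"number"}},"required":["plan"]}

```bash
mkdir -p pics
python3 - <<'E'
from plant import *
import cv2,numpy as np
print(get_state())
print(tips_ahead)
for n in("top","side"):
    c=read_camera(n);cv2.imwrite(f"pics/{n}0.png",c["img"])
    print(n,c["fx"],c["fy"],c["cx"],c["cy"],np.round(c["world_from_camera"],4).tolist())
t=cv2.imread("pics/top0.png");s=cv2.imread("pics/side0.png")
cv2.imwrite("pics/top0b.png",cv2.resize(t,(800,600)))
cv2.imwrite("pics/side0b.png",cv2.resize(s,(800,600)))
E
```

```text
{'time': 0.0, 'qpos': array([-1.26602264e+00,  2.87174287e-01,  1.57818261e+00,  7.64048104e-06,
        1.27859205e+00, -1.50030651e-01]), 'dq': array([-0.00119383,  0.00035629,  0.00153433,  0.00041964, -0.0021526 ,
        0.00183363]), 'joint_efforts': array([ 4.57493115e-04, -4.05979979e+01, -2.92623854e+01, -1.20997111e-04,
        5.88796218e-03,  2.77924414e-06]), 'eef_pos': array([ 0.29633843, -0.60577698,  0.24393835]), 'tcp_rot': array([-0.15947628,  0.68973305, -0.68807149,  0.15935265]), 'contact_force': array([-0.50699402, -0.14462219, -0.76993478]), 'wrist_torque': array([ 0.03420084,  0.00964403, -0.06427306]), 'opening': 0.999586359797687}
0.014
top 447.4996304214249 447.4996304214249 255.13465465877664 185.6313230198145 [[0.0177, -0.998, 0.0599, 0.3308], [-0.9997, -0.0188, -0.0183, -0.1681], [0.0194, -0.0595, -0.998, 1.5724], [0.0, 0.0, 0.0, 1.0]]
side 439.65467893282573 439.65467893282573 251.33863078106228 195.57450052486223 [[-0.9277, -0.2075, 0.3103, 0.0647], [-0.3728, 0.5593, -0.7404, 0.7621], [-0.0199, -0.8026, -0.5962, 0.8197], [0.0, 0.0, 0.0, 1.0]]
```

View pics/top0b.png

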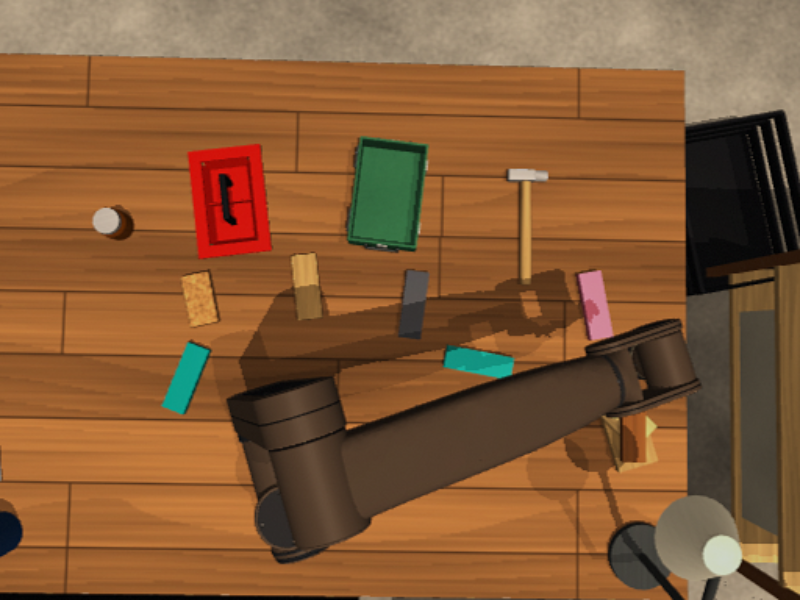

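View pics/side0b.png

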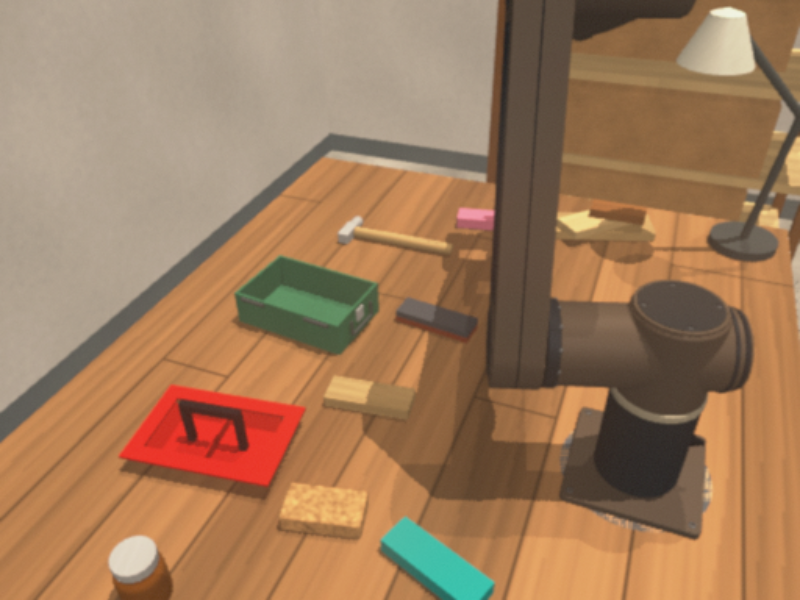

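Top view (800x600) candidates: the dark grey block at (413,304), whose side view (436,319) shows a red lower half, against pale offcut (306,286), cork (199,298), pink (594,305) and turquoise (186,377), (478,361). The grey-over-red one is the stone. The tray is at (230,200), its bar at (227,198), and the box is at (388,193). Next I measure these and crop the stone.

```bash
cat > h.py <<'E'
import cv2,numpy as np
from plant import *
from scipy.spatial.transform import Rotation as R
def rays(c,p):
    p=np.asarray(p,float).reshape(-1,2)
    d=np.c_[(p[:,0]-c["cx"])/c["fx"],(p[:,1]-c["cy"])/c["fy"],np.ones(len(p))]
    T=np.array(c["world_from_camera"]);return T[:3,3],d@T[:3,:3].T
def plane(c,p,z):
    o,d=rays(c,p);return o+d*((z-o[2])/d[:,2])[:,None]
def biggest(m,roi):
    k=np.zeros_like(m);x0,y0,x1,y1=roi;k[y0:y1,x0:x1]=m[y0:y1,x0:x1]
    cs,_=cv2.findContours(k,cv2.RETR_EXTERNAL,cv2.CHAIN_APPROX_NONE)
    return max(cs,key=cv2.contourArea)
def rect(c,cnt,z):
    w=plane(c,cnt,z)[:,:2]
    (cx,cy),(a,b),t=cv2.minAreaRect((w*1000).astype(np.float32))
    if a<b:a,b,t=b,a,t+90
    return np.round([cx,cy,a,b,(t+90)%180-90],1)
E
python3 - <<'E'
from h import *
c=read_camera("top");im=c["img"];h=cv2.cvtColor(im,cv2.COLOR_BGR2HSV)
H,S,V=[h[...,i].astype(int) for i in range(3)]
u=lambda b:(b*255).astype(np.uint8)
s=0.64
roi=lambda *a:[int(v*s) for v in a]
red=u(((H<6)|(H>174))&(S>180)&(V>80)); 
green=u((H>50)&(H<85)&(S>80)); grey=u((S<70)&(V<120)); blk=u((V<60))
print("tray",rect(c,biggest(red,roi(170,130,285,270)),.031))
print("bar",rect(c,biggest(blk,roi(205,160,250,235)),.083))
print("box",rect(c,biggest(green,roi(335,120,440,262)),.068))
print("stone",rect(c,biggest(grey,roi(390,260,440,345)),.025))
a=im[155:235,225:300];sd=read_camera("side")["img"]
b=sd[180:230,235:320]
cv2.imwrite("pics/crop.png",np.hstack([cv2.resize(a,(370,400)),cv2.resize(b,(425,400))]))
E
```

```text
tray [615.1 183.4 241.3 160.8   7.9]
bar [608.2 174.9 108.1  24.6   8.1]
box [ 631.5 -166.1  237.   148.9   -5.9]
stone [ 393.5 -229.2  148.7   49.3   -5.9]
```

View pics/crop.png

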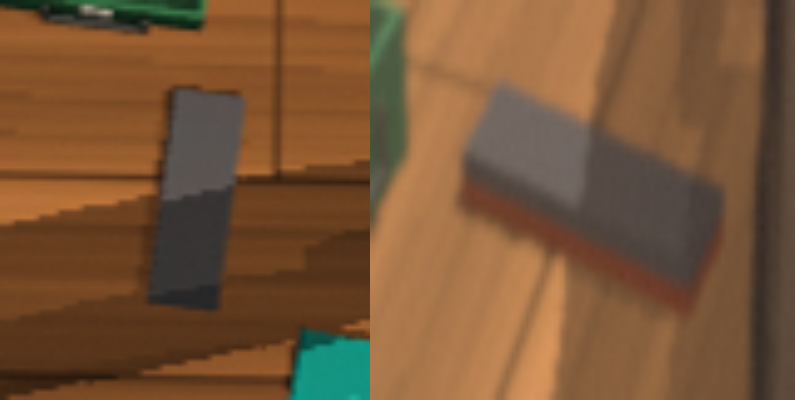

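The crop confirms it: dark grey over brick red, and 149 x 49 mm matches the stone. The tray also measures true at 241 x 161. The box reads 237 mm because the near wall's face counts in, so its centre is about (635,-166).

```bash
cat >> h.py <<'E'
def go(p,yaw):
    """turn and shift to tool-down pose whose jaw axis (tool z) lies along the object's y, yaw in deg"""
    s=get_state();R0=R.from_quat(s["tcp_rot"]);a=np.radians(yaw)
    best=None
    for k in(1,-1):
        z=k*np.array([-np.sin(a),np.cos(a),0]);y=np.array([0,0,-1.])
        R1=R.from_matrix(np.c_[np.cross(y,z),y,z]);rv=(R0.inv()*R1).as_rotvec()
        if best is None or np.linalg.norm(rv)<np.linalg.norm(best[0]):best=(rv,R1)
    rv,R1=best;d=np.array(p)-s["eef_pos"]
    print("t",round(s["time"],2),"pos",np.round(s["eef_pos"],4),"open",round(s["opening"],3),"F",np.round(s["contact_force"],1))
    print("turn units",np.round(rv/(2*np.pi),4),"deg",np.round(np.degrees(rv),1),"| after it, shift units",np.round(R1.inv().apply(d)/.12,3), "| now axes",np.round(R0.inv().apply(d)/.12,3))
E
python3 -c "
from h import *
go([.3935,-.229,.15],-5.9)"
```

```text
t 0.2 pos [ 0.2964 -0.606   0.2444] open 1.0 F [0.8 0.3 0.5]
turn units [0.0002 0.0888 0.    ] deg [ 0.1 32.   0. ] | after it, shift units [-0.482  0.787 -3.208] | now axes [-2.107  0.791 -2.466]
```

Call:
send_rows --plan '[[[0,0,0],[0,0.0222,0]],[[0,0,0],[0,0.0222,0]],[[0,0,0],[0,0.0222,0]],[[0,0,0],[0,0.0222,0]],[[-0.06,0.05,-0.38],[0,0,0]],[[-0.06,0.05,-0.38],[0,0,0]],[[-0.06,0.05,-0.38],[0,0,0]],[[-0.06,0.05,-0.38],[0,0,0]],[[-0.06,0.05,-0.38],[0,0,0]],[[-0.06,0.05,-0.38],[0,0,0]],[[-0.06,0.05,-0.38],[0,0,0]],[[-0.06,0.05,-0.38],[0,0,0]]]' --gripper 0

```text
time: 1.4
eef_pos: [0.3914, -0.2476, 0.1971]
tcp_rot: [-0.037, -0.706, 0.706, 0.037]
contact_force: [1.0, -0.5, 0.7]
opening: 1.001
```

Call:
send_rows --plan '[[[0,0,-0.1],[0,0,0]],[[0,0,-0.06],[0,0,0]],[[0,0,0],[0,0,0]],[[0,0,0],[0,0,0]]]'

```text
time: 1.8
eef_pos: [0.3935, -0.2316, 0.1978]
tcp_rot: [-0.037, -0.706, 0.707, 0.037]
contact_force: [-0.6, 0.1, -0.3]
opening: 0.996
```

Run:
```python
from h import *
go([.3935,-.229,.12],-5.9)
c=read_camera("wrist");cv2.imwrite("pics/w1.png",c["img"]);print({k:v for k,v in c.items() if k!="img"})
```

```text
t 1.8 pos [ 0.3935 -0.2316  0.1978] open 0.996 F [-0.6  0.1 -0.3]
turn units [-0.0002 -0.0002 -0.0001] deg [-0.1 -0.1 -0. ] | after it, shift units [ 0.002  0.649 -0.022] | now axes [ 0.002  0.649 -0.022]
{'fx': 297.3186396354542, 'fy': 297.3186396354542, 'cx': 253.84912509965017, 'cy': 195.7077040024757, 'mount': array([[-4.08097803e-04,  9.63343709e-01,  2.68269886e-01,
        -6.65751641e-02],
       [ 3.87066098e-04, -2.68269736e-01,  9.63343760e-01,
        -1.29509533e-01],
       [ 9.99999842e-01,  4.96976650e-04, -2.63397401e-04,
        -4.45365493e-05],
       [ 0.00000000e+00,  0.00000000e+00,  0.00000000e+00,
         1.00000000e+00]])}
```

View pics/w1.png

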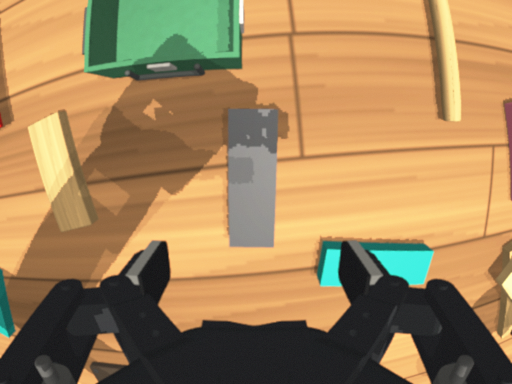

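The wrist view shows the stone centred between the jaws, columns 228-276 with jaw centre about 253. The turquoise block at (375,262) is well behind the finger line. Descending.

Call:
send_rows --plan '[[[0,0.3,-0.022],[0,0,0]],[[0,0.3,0],[0,0,0]],[[0,0.3,0],[0,0,0]],[[0,0.25,0],[0,0,0]],[[0,0.15,0],[0,0,0]],[[0,0.1,0],[0,0,0]],[[0,0.08,0],[0,0,0]],[[0,0,0],[0,0,0]],[[0,0,0],[0,0,0]],[[0,0,0],[0,0,0]]]'

```text
time: 2.85
eef_pos: [0.3944, -0.2285, 0.0208]
tcp_rot: [-0.037, -0.706, 0.707, 0.036]
contact_force: [-0.4, 0.6, 1.4]
opening: 0.999
```

Call:
send_rows --plan '[[[0,0,0],[0,0,0]],[[0,0,0],[0,0,0]],[[0,0,0],[0,0,0]],[[0,0,0],[0,0,0]],[[0,0,0],[0,0,0]],[[0,0,0],[0,0,0]],[[0,0,0],[0,0,0]],[[0,0,0],[0,0,0]],[[0,0,0],[0,0,0]],[[0,0,0],[0,0,0]]]' --gripper 1 --grip_force 60

```text
time: 3.85
eef_pos: [0.3944, -0.2285, 0.0208]
tcp_rot: [-0.037, -0.706, 0.707, 0.036]
contact_force: [-1.7, -0.7, 5.7]
opening: 0.569
```

Call:
send_rows --plan '[[[0,-0.1,0],[0,0,0]],[[0,-0.25,0],[0,0,0]],[[0,-0.35,0],[0,0,0]],[[0,-0.35,0],[0,0,0]],[[0,-0.3,0],[0,0,0]],[[0,-0.1,0],[0,0,0]],[[0,0,0],[0,0,0]]]'

```text
time: 4.55
eef_pos: [0.394, -0.2279, 0.1948]
tcp_rot: [-0.037, -0.706, 0.707, 0.036]
contact_force: [0.3, 1.3, -5.2]
opening: 0.565
```

```bash
python3 -c "
from h import *
go([.635,-.1665,.19],-5.9)"
```

```text
t 4.55 pos [ 0.394  -0.2279  0.1948] open 0.565 F [ 0.3  1.3 -5.2]
turn units [-0.0002 -0.     -0.0004] deg [-0.1 -0.  -0.1] | after it, shift units [-1.945  0.04  -0.715] | now axes [-1.945  0.043 -0.716]
```

Stone is held (the force shows about 4 N of weight). Moving over the box.

Call:
send_rows --plan '[[[-0.15,0,-0.055],[0,0,0]],[[-0.25,0,-0.09],[0,0,0]],[[-0.3,0,-0.11],[0,0,0]],[[-0.3,0,-0.11],[0,0,0]],[[-0.3,0,-0.11],[0,0,0]],[[-0.3,0,-0.11],[0,0,0]],[[-0.22,0,-0.08],[0,0,0]],[[-0.125,0.04,-0.05],[0,0,0]],[[0,0,0],[0,0,0]],[[0,0,0],[0,0,0]]]'

```text
time: 5.55
eef_pos: [0.6326, -0.1656, 0.1846]
tcp_rot: [0.034, 0.707, -0.705, -0.039]
contact_force: [-0.3, 0.1, -3.8]
opening: 0.569
```

Run:
```python
from h import *
go([.635,-.1665,.04],-5.9)
t=read_camera("top")["img"];w=read_camera("wrist")["img"]
cv2.imwrite("pics/c2.png",np.hstack([w,cv2.resize(t[70:180,200:300],(280,384))]))
```

```text
t 5.55 pos [ 0.6326 -0.1656  0.1846] open 0.569 F [-0.3  0.1 -3.8]
turn units [0.0003 0.0001 0.0012] deg [0.1 0.  0.4] | after it, shift units [-0.02   1.205  0.006] | now axes [-0.029  1.205  0.008]
```

View pics/c2.png

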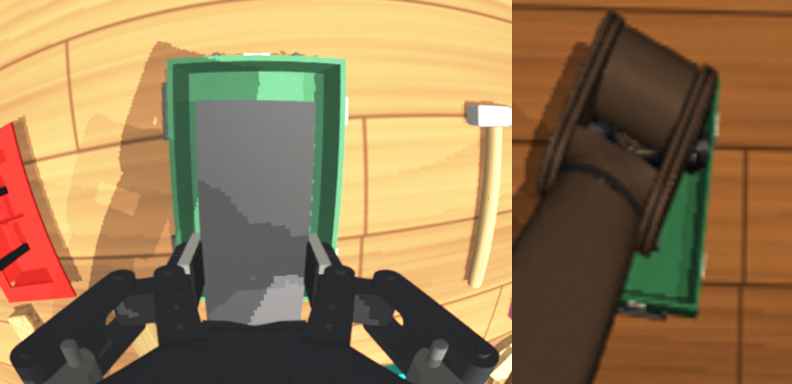

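The wrist view shows the stone, columns 195-312, inside the box mouth, whose far outer corners are at about (168,60) and (345,60). I'll cast those corners as a check on the box pose.

```bash
cat >> h.py <<'E'
def wplane(c,s,p,z):
    p=np.asarray(p,float).reshape(-1,2);q=(p-[c["cx"],c["cy"]])/c["fx"];r=np.linalg.norm(q,axis=1)+1e-9
    d=np.c_[q*(np.sin(r)/r)[:,None],np.cos(r)]
    M=R.from_quat(s["tcp_rot"]).as_matrix();m=c["mount"]
    o=M@m[:3,3]+s["eef_pos"];d=d@m[:3,:3].T@M.T
    return o+d*((z-o[2])/d[:,2])[:,None]
E
python3 - <<'E'
from h import *
s=get_state();c=read_camera("wrist")
P=wplane(c,s,[[168,60],[345,60],[174,190],[340,190]],.068);print(np.round(P*1000,1))
v=P[0]-P[1];print("width",np.linalg.norm(v[:2]),"yaw",np.degrees(np.arctan2(-v[0],v[1])))
a=np.radians(-5.9);u=np.array([np.cos(a),np.sin(a)])
print("centre",((P[0]+P[1])[:2]/2-.115*u)*1000)
# side edges' mid line
n=np.array([-np.sin(a),np.cos(a)]);print("lat",P[:,:2]@n*1000,"top-est",np.array([635,-166.5])@n)
E
```

```text
[[ 755.5 -106.1   68. ]
 [ 740.5 -254.6   68. ]
 [ 642.5  -96.1   68. ]
 [ 627.4 -242.3   68. ]]
width 0.14922555237463522 yaw -5.766746460551607
centre [ 633.64588206 -168.52452158]
lat [ -27.88517433 -177.11032313  -29.56898084 -176.51050905] top-est -100.34475819010778
```

Call:
send_rows --plan '[[[-0.015,0.1,0.02],[0,0,0.001]],[[0,0.25,0],[0,0,0]],[[0,0.3,0],[0,0,0]],[[0,0.3,0],[0,0,0]],[[0,0.2,0],[0,0,0]],[[0,0.08,0],[0,0,0]],[[0,0.05,0],[0,0,0]],[[0,0,0],[0,0,0]],[[0,0,0],[0,0,0]]]'

```text
time: 6.6
eef_pos: [0.6383, -0.1697, 0.0373]
tcp_rot: [-0.04, -0.706, 0.707, 0.033]
contact_force: [0.5, -0.0, -4.8]
opening: 0.57
```

Call:
send_rows --plan '[[[0.03,0.03,0],[0,0,0]],[[0,0.03,0],[0,0,0]],[[0,0.015,0],[0,0,0]],[[0,0.015,0],[0,0,0]],[[0,0,0],[0,0,0]],[[0,0,0],[0,0,0]]]'

```text
time: 7.2
eef_pos: [0.6336, -0.1687, 0.0249]
tcp_rot: [-0.039, -0.706, 0.706, 0.034]
contact_force: [-1.2, 0.6, -0.6]
opening: 0.568
```

The force shows the stone's weight now on the floor. Releasing.

Call:
send_rows --plan '[[[0,0,0],[0,0,0]],[[0,0,0],[0,0,0]],[[0,0,0],[0,0,0]],[[0,0,0],[0,0,0]],[[0,0,0],[0,0,0]],[[0,0,0],[0,0,0]]]' --gripper 0.2

```text
time: 7.8
eef_pos: [0.6336, -0.1687, 0.0246]
tcp_rot: [-0.039, -0.706, 0.706, 0.034]
contact_force: [0.2, -0.3, -0.2]
opening: 0.802
```

Call:
send_rows --plan '[[[0,-0.1,0],[0,0,0]],[[0,-0.2,0],[0,0,0]],[[0,-0.3,0],[0,0,0]],[[0,-0.35,0],[0,0,0]],[[0,-0.35,0],[0,0,0]],[[0,-0.35,0],[0,0,0]],[[0,-0.2,0],[0,0,0]],[[0,0,0],[0,0,0]],[[0,0,0],[0,0,0]]]'

```text
time: 8.7
eef_pos: [0.6322, -0.1685, 0.2474]
tcp_rot: [-0.039, -0.706, 0.706, 0.034]
contact_force: [0.3, -0.2, -0.4]
opening: 0.797
```

Run:
```python
from h import *
go([.615,.1834,.2],7.9)
w=read_camera("wrist")["img"];cv2.imwrite("pics/c3.png",w)
```

```text
t 8.7 pos [ 0.6322 -0.1685  0.2474] open 0.797 F [ 0.3 -0.2 -0.4]
turn units [-0.0002 -0.0384 -0.0012] deg [ -0.1 -13.8  -0.4] | after it, shift units [-0.261  0.395 -2.925] | now axes [ 0.447  0.39  -2.903]
```

View pics/c3.png

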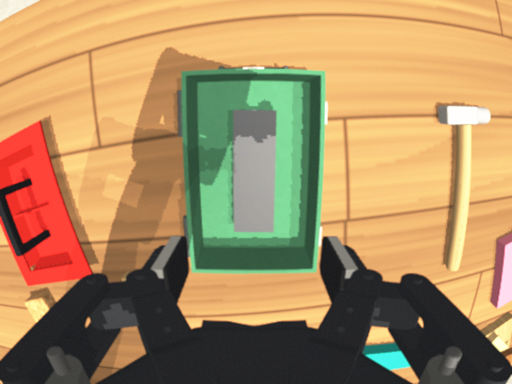

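The stone lies flat and centred in the box: stone (233-275, 110-232), with the box's outer rim corners at about (182,72), (325,72), (320,271) and (191,271). I'll cast all four for the final box pose, then go to the tray.

Run:
```python
from h import *
s=get_state();c=read_camera("wrist");h=cv2.cvtColor(c["img"],cv2.COLOR_BGR2HSV)
P=wplane(c,s,[[182,72],[325,72],[320,271],[191,271]],.068)
print(np.round(P[:,:2]*1000,1),"mean",P.mean(0)*1000)
print("sides",[round(float(np.linalg.norm(P[i]-P[i-1])*1000),1) for i in range(4)])
print("yaws",[round(float(np.degrees(np.arctan2(*(b-a)[[1,0]]))),2) for a,b in((P[3],P[0]),(P[2],P[1]))])
```

```text
[[ 753.2 -105.8]
 [ 738.  -253. ]
 [ 512.2 -235.6]
 [ 528.2  -81.7]] mean [ 632.89797865 -169.01547507   68.        ]
sides [226.3, 148.0, 226.4, 154.7]
yaws [-6.13, -4.42]
```

Call:
send_rows --plan '[[[0,0,0],[0,-0.0192,-0.0006]],[[0,0,0],[0,-0.0192,-0.0006]],[[-0.03,0,-0.2],[0,0,0]],[[-0.03,0,-0.34],[0,0,0]],[[-0.03,0,-0.38],[0,0,0]],[[-0.03,0,-0.38],[0,0,0]],[[-0.03,0,-0.38],[0,0,0]],[[-0.03,0,-0.38],[0,0,0]],[[-0.03,0,-0.38],[0,0,0]],[[-0.03,0,-0.3],[0,0,0]],[[-0.02,0,-0.185],[0,0,0]],[[0,0,0],[0,0,0]]]' --gripper 0.3

```text
time: 10.0
eef_pos: [0.6131, 0.1862, 0.2435]
tcp_rot: [0.052, -0.705, 0.705, -0.048]
contact_force: [-0.2, -0.3, 0.4]
opening: 0.7
```

Call:
send_rows --plan '[[[0,0,0],[0,0,0]],[[0,0,0],[0,0,0]]]'

```text
time: 10.2
eef_pos: [0.6145, 0.1823, 0.245]
tcp_rot: [0.05, -0.705, 0.706, -0.047]
contact_force: [-0.1, 0.3, -0.5]
opening: 0.702
```

Run:
```python
from h import *
go([.615,.1834,.2],7.9)
w=read_camera("wrist")["img"];cv2.imwrite("pics/c4.png",w)
```

```text
t 10.2 pos [0.6145 0.1823 0.245 ] open 0.702 F [-0.1  0.3 -0.5]
turn units [-0.0002 -0.0001  0.0006] deg [-0.1 -0.   0.2] | after it, shift units [-0.006  0.375 -0.008] | now axes [-0.007  0.375 -0.009]
```

View pics/c4.png

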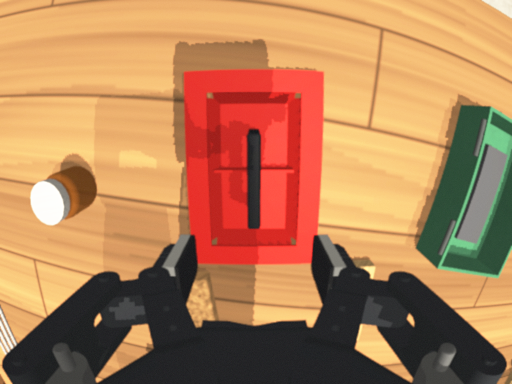

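The tray's bar, columns 248-260 and rows 130-228, is midway between the jaws and aligned with them. Descending onto the bar.

Call:
send_rows --plan '[[[-0.006,0.25,-0.008],[0,0,0]],[[0,0.3,0],[0,0,0]],[[0,0.3,0],[0,0,0]],[[0,0.25,0],[0,0,0]],[[0,0.15,0],[0,0,0]],[[0,0.1,0],[0,0,0]],[[0,0.07,0],[0,0,0]],[[0,0,0],[0,0,0]],[[0,0,0],[0,0,0]],[[0,0,0],[0,0,0]]]'

```text
time: 11.25
eef_pos: [0.6161, 0.1844, 0.0774]
tcp_rot: [0.048, -0.705, 0.706, -0.049]
contact_force: [-0.5, 0.3, 0.5]
opening: 0.701
```

Call:
send_rows --plan '[[[0,0,0],[0,0,0]],[[0,0,0],[0,0,0]],[[0,0,0],[0,0,0]],[[0,0,0],[0,0,0]],[[0,0,0],[0,0,0]],[[0,0,0],[0,0,0]],[[0,0,0],[0,0,0]],[[0,0,0],[0,0,0]],[[0,0,0],[0,0,0]],[[0,0,0],[0,0,0]],[[0,0,0],[0,0,0]],[[0,0,0],[0,0,0]]]' --gripper 1 --grip_force 80

```text
time: 12.45
eef_pos: [0.6154, 0.1842, 0.0762]
tcp_rot: [0.049, -0.705, 0.706, -0.049]
contact_force: [0.2, -2.7, 3.8]
opening: 0.146
```

Call:
send_rows --plan '[[[0,-0.08,0],[0,0,0]],[[0,-0.18,0],[0,0,0]],[[0,-0.28,0],[0,0,0]],[[0,-0.28,0],[0,0,0]],[[0,-0.28,0],[0,0,0]],[[0,-0.15,0],[0,0,0]],[[0,-0.06,0],[0,0,0]],[[0,0,0],[0,0,0]],[[0,0,0],[0,0,0]]]'

```text
time: 13.35
eef_pos: [0.6141, 0.1846, 0.2306]
tcp_rot: [0.051, -0.705, 0.706, -0.047]
contact_force: [-0.5, -0.3, -3.7]
opening: 0.146
```

Run:
```python
from h import *
go([.634,-.168,.22],-5.8)
s=get_state();c=read_camera("wrist");h=cv2.cvtColor(c["img"],cv2.COLOR_BGR2HSV)
m=cv2.inRange(h,(0,180,80),(6,255,255))|cv2.inRange(h,(174,180,80),(180,255,255))
cnt=biggest(m,(150,20,360,384));q=cv2.boundingRect(cnt);print(q)
z=s["eef_pos"][2]-.0762+.033
pts=cnt[:,0];tl=pts[np.argmin(pts.sum(1))];tr=pts[np.argmax(pts[:,0]-pts[:,1])]
print(tl,tr,np.round((wplane(c,s,[tl,tr],z)-s["eef_pos"])*1000,1))
cv2.imwrite("pics/c5.png",c["img"])
```

```text
t 13.35 pos [0.6141 0.1846 0.2306] open 0.146 F [-0.5 -0.3 -3.7]
turn units [-0.0001  0.0381  0.0008] deg [-0.  13.7  0.3] | after it, shift units [-0.462  0.088  2.906] | now axes [0.24  0.09  2.933]
(150, 30, 210, 247)
[150  36] [359  36] [[107.5  77.9 -43.2]
 [124.8 -45.5 -43.2]]
```

View pics/c5.png

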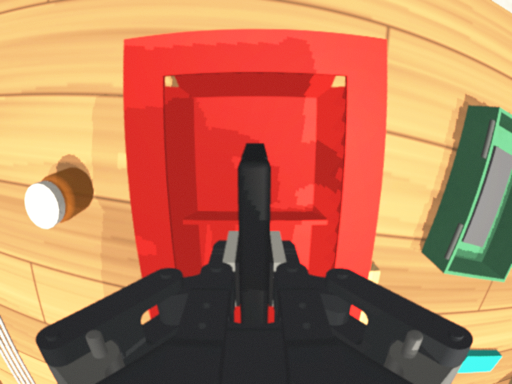

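The tray is held level, with far rim corners at about (124,39) and (387,39). Carrying it over the box.

Call:
send_rows --plan '[[[0,0,0],[0,0.0127,0.0003]],[[0,0,0],[0,0.0127,0.0003]],[[0,0,0],[0,0.0127,0.0002]],[[-0.02,0,0.15],[0,0,0]],[[-0.05,0,0.3],[0,0,0]],[[-0.06,0,0.36],[0,0,0]],[[-0.06,0,0.38],[0,0,0]],[[-0.06,0,0.38],[0,0,0]],[[-0.06,0,0.38],[0,0,0]],[[-0.06,0,0.38],[0,0,0]],[[-0.05,0,0.3],[0,0,0]],[[-0.03,0,0.18],[0,0,0]]]'

```text
time: 14.6
eef_pos: [0.6337, -0.1605, 0.2316]
tcp_rot: [-0.037, -0.706, 0.706, 0.036]
contact_force: [0.5, -0.8, -2.2]
opening: 0.144
```

Call:
send_rows --plan '[[[-0.012,0,0.096],[0,0,0]],[[0,0,0],[0,0,0]],[[0,0,0],[0,0,0]],[[0,0,0],[0,0,0]],[[0,0,0],[0,0,0]]]'

```text
time: 15.1
eef_pos: [0.6353, -0.1667, 0.2333]
tcp_rot: [-0.036, -0.706, 0.706, 0.034]
contact_force: [0.1, 0.5, -2.8]
opening: 0.145
```

Run:
```python
from h import *
go([.634,-.168,.20],-5.8)
s=get_state();c=read_camera("wrist");h=cv2.cvtColor(c["img"],cv2.COLOR_BGR2HSV)
m=cv2.inRange(h,(0,180,80),(6,255,255))|cv2.inRange(h,(174,180,80),(180,255,255))
pts=biggest(m,(0,0,512,384))[:,0];tl=pts[np.argmin(pts.sum(1))];tr=pts[np.argmax(pts[:,0]-pts[:,1])]
z=s["eef_pos"][2]-.0762+.033
P=wplane(c,s,[tl,tr],z);v=P[0]-P[1];yaw=np.arctan2(-v[0],v[1])
print(tl,tr,"width",np.linalg.norm(v)*1000,"yaw",np.degrees(yaw))
ctr=P.mean(0)[:2]-.12*np.array([np.cos(yaw),np.sin(yaw)]);print("tray centre",ctr*1000,"minus TCP",(ctr-s["eef_pos"][:2])*1000)
```

```text
t 15.1 pos [ 0.6353 -0.1667  0.2333] open 0.145 F [ 0.1  0.5 -2.8]
turn units [ 0.      0.0003 -0.0006] deg [ 0.   0.1 -0.2] | after it, shift units [0.009 0.278 0.012] | now axes [0.01  0.278 0.012]
[125  39] [348  75] width 136.9875938114146 yaw -16.468326130247732
tray centre [ 626.2179775  -131.34858155] minus TCP [-9.05645867 35.33227592]
```

Run:
```python
from h import *
s=get_state();c=read_camera("wrist")
z=s["eef_pos"][2]-.0762+.0325
P=wplane(c,s,[[124,39],[387,39]],z);v=P[0]-P[1];yaw=np.arctan2(-v[0],v[1])
print("width",np.linalg.norm(v)*1000,"yaw",np.degrees(yaw))
ctr=P.mean(0)[:2]-.12*np.array([np.cos(yaw),np.sin(yaw)]);print("tray centre",ctr*1000,"minus TCP",(ctr-s["eef_pos"][:2])*1000)
```

```text
width 162.1063911779791 yaw -5.554956735982233
tray centre [ 633.82091888 -168.01922473] minus TCP [-1.476008   -1.18031079]
```

The tray centre is (633.8,-168.0), against the box at about (634,-168), with yaws within 0.3°. Descending vertically.

Call:
send_rows --plan '[[[0,0.08,0],[0,0,0]],[[0,0.2,0],[0,0,0]],[[0,0.25,0],[0,0,0]],[[0,0.2,0],[0,0,0]],[[0,0.1,0],[0,0,0]],[[0,0.05,0],[0,0,0]],[[0,0,0],[0,0,0]],[[0,0,0],[0,0,0]],[[0,0,0],[0,0,0]]]'

```text
time: 16.1
eef_pos: [0.6366, -0.1686, 0.1297]
tcp_rot: [-0.038, -0.706, 0.707, 0.033]
contact_force: [0.4, -0.9, -2.8]
opening: 0.145
```

Call:
send_rows --plan '[[[0.012,0.02,-0.014],[0,0,0]],[[0,0.03,0],[0,0,0]],[[0,0.02,0],[0,0,0]],[[0,0.015,0],[0,0,0]],[[0,0.01,0],[0,0,0]],[[0,0.01,0],[0,0,0]],[[0,0,0],[0,0,0]],[[0,0,0],[0,0,0]]]'

```text
time: 16.9
eef_pos: [0.6345, -0.1666, 0.116]
tcp_rot: [-0.037, -0.706, 0.706, 0.034]
contact_force: [-2.2, -0.3, 1.8]
opening: 0.147
```

Run:
```python
from h import *
go([.6353,-.1667,.1162],-5.8)
w=read_camera("wrist")["img"];s=read_camera("side")["img"]
cv2.imwrite("pics/c6.png",np.hstack([cv2.resize(w,(400,300)),cv2.resize(s[140:260,130:290],(400,300))]))
```

```text
t 16.9 pos [ 0.6345 -0.1666  0.116 ] open 0.147 F [-2.2 -0.3  1.8]
turn units [-0.0001 -0.     -0.0006] deg [-0.  -0.  -0.2] | after it, shift units [-0.007 -0.002  0.001] | now axes [-0.007 -0.002  0.001]
```

View pics/c6.png

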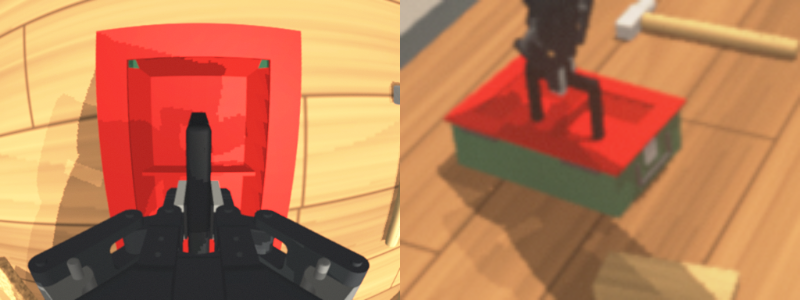

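The rim covers the box all round and sits on the wall tops. The height matches the expected seat of 0.1162, and the tray's weight has gone off the wrist. Releasing and retreating straight up.

Call:
send_rows --plan '[[[0,0,0],[0,0,0]],[[0,0,0],[0,0,0]],[[0,0,0],[0,0,0]],[[0,0,0],[0,0,0]],[[0,0,0],[0,0,0]],[[0,0,0],[0,0,0]],[[0,0,0],[0,0,0]],[[0,0,0],[0,0,0]]]' --gripper 0.4

```text
time: 17.8
eef_pos: [0.6344, -0.1664, 0.1151]
tcp_rot: [-0.037, -0.706, 0.706, 0.034]
contact_force: [-0.0, -0.2, 0.6]
opening: 0.602
```

Call:
send_rows --plan '[[[0,-0.05,0],[0,0,0]],[[0,-0.15,0],[0,0,0]],[[0,-0.25,0],[0,0,0]],[[0,-0.3,0],[0,0,0]],[[0,-0.3,0],[0,0,0]],[[0,-0.15,0],[0,0,0]],[[0,0,0],[0,0,0]],[[0,0,0],[0,0,0]],[[0,0,0],[0,0,0]]]'

```text
time: 18.7
eef_pos: [0.633, -0.1659, 0.2573]
tcp_rot: [0.036, 0.706, -0.706, -0.036]
contact_force: [-1.0, 0.3, -0.9]
opening: 0.603
```

Run:
```python
from h import *
go([.6353,-.1667,.1162],-5.8)
w=read_camera("wrist")["img"];s=read_camera("side")["img"]
cv2.imwrite("pics/c7.png",np.hstack([cv2.resize(w,(400,300)),cv2.resize(s[140:260,130:290],(400,300))]))
```

```text
t 18.7 pos [ 0.633  -0.1659  0.2573] open 0.603 F [-1.   0.3 -0.9]
turn units [ 0.0001 -0.     -0.0001] deg [ 0. -0. -0.] | after it, shift units [-0.02   1.176  0.004] | now axes [-0.019  1.176  0.005]
```

View pics/c7.png

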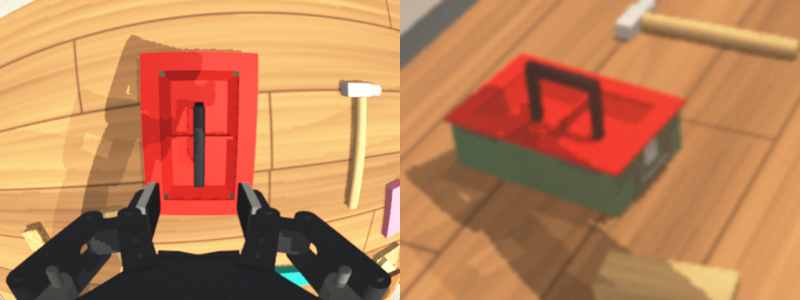

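The tray sits level and centred: no green shows around its rim, and the gripper is about 14 cm clear of its seated height. Handing in.

```bash
python3 -c "
from plant import *
sign_off()"
```

```text
the job is handed in; nothing more can be done
```

I packed the toolbox in the order asked and handed it in at about 19 s. The two-tone stone lies flat near the middle of the box floor, and the red tray sits in the mouth above it with its rim on the walls. Both were lowered until their weight came off the wrist before I let go.

**Last checks:** The tray seated at a tool height of 0.116 m, as expected. In the final wrist and side pictures its rim looks level, with no green showing around it, and the gripper was well clear above. The largest contact force in the readings I saw was about 6 N.

**Where measurements disagreed:**
- **Box centre:** the two cameras differed by about 2 mm. I used (634, -168) mm, and the tray's centre measured within about 1 mm of that before lowering.
- **Tray corner:** one automatic detection failed, so I used the corners I could see in the picture instead.

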